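Post the used filter cassette through the returns flap

TASK

Push the rectangular filter cassette along its lane, through the hanging flap and on until it slips down the chute into the catch tray; then draw the fingers back so that the flap swings shut behind it. Only push it: do not lift the cassette, and leave the round filter, the other flap and everything else on the bench as they are.

Things in the scene. Friction and masses are not known exactly. Their poses are not given: they have to be found in the camera images.
- returns: Filter returns unit fixed to the bench, steel and white, 172 mm wide. Origin on the bench surface, mid-width, straight below the closed flaps; x is the feed direction, y to its left, z up. Level deck 90 mm above the bench, from x = -165 to +18 mm, with two straight lanes centred at y = +39 mm (left) and -39 mm (right), open at the feeding end. Its surfaces are slippery (friction about 0.15).
- doorway_left (a point): Point on the deck surface in the middle of the left lane, straight below the hinge of the closed left flap. Axes as returns. The lane is 70 mm wide between walls 22 mm high and 8 mm thick, which begin at x = -145 mm.
- doorway_right (a point): The same point of the right lane; same lane sizes.
- bar_mid (a point): Middle of the hinge bar that carries both flaps: 8 mm diameter, along y, 65 mm above the deck. Nothing is above it; its three posts (one at each side and one between the lanes) reach 10 mm higher and stand from x = -10 to +18 mm.
- chute_edge (a point): Mid-width point of the edge, 18 mm beyond the flaps, where the level deck becomes a 32 degree chute, open on top. Once the cassette's centre is past this edge it tips and slides down by itself; to be sure, push until its rear face is about at the flap's closed plane.
- tray (a point): Centre of the floor of the catch tray at the foot of the chute, 20 mm above the bench; the tray's end wall is 225 mm beyond the flaps. A divider keeps the lanes apart down to the tray.
- flap_left (a joint): Angle of the left lane's flap (y = +39 mm): 0 hanging shut (upright), growing as its lower edge swings away in the feed direction, at most 1.45 rad. It does not open towards the feeder. Plate 64 mm wide, 3 mm thick, 60 g, lower edge 5 mm above the deck; it falls shut by its own weight in about a second and needs well under 1 N to push open.
- flap_right (a joint): Same for the right lane's flap (y = -39 mm).
- cassette_mid (a point): Centre of the rectangular filter cassette, a flat plain grey block with five thin dark bars on top, 70 mm long (its x, along the lane), 60 mm wide, 22 mm high, about 0.18 kg. It lies on the deck in one of the two lanes (either one), in front of the flap, long side along the lane.
- disc_mid (a point): Centre of the round filter, a grey disc 58 mm in diameter and 20 mm high (24 mm with its dark centre button). It lies in the other lane and stays there.
- valve: Brass valve with a black knob, 72 mm tall, standing on the bench to the left of the unit. Origin under its centre. Leave alone.
- jar: Amber glass jar with white cap, 52 mm diameter, 70 mm tall, on the bench to the right of the unit. Origin under its centre. Leave alone.
- cup: Steel cup, 64 mm diameter, 60 mm tall, on the bench to the left of the unit. Origin under its centre. Leave alone.
- adapter: Grey power adapter block, 90 x 50 x 30 mm, on the bench to the right of the unit. Origin under its centre. Leave alone.
- wrench: Wrench lying on the bench at the far left, origin under its middle. Leave alone.
- meter: Black handheld meter, 150 x 75 x 32 mm, on the bench at the far right, origin under its centre. Leave alone.
- cassette: The same cassette; origin under its centre, z up.
Mind the look-alikes: they are no part of the job. Leave any blue look-alike of the cassette alone.

How it is judged:
By the outcome, as a careful person would: the job done as asked, in the order asked, and still so for the second after the job is handed in, with the robot touching nothing.
It also fails if it takes over 32 s, if anything falls off the work surface, if the arm or the gripper's body presses on something with over 40 N, if the wrist force passes 120 N, or if a joint passes its speed limit or range.

ROBOT

A 6-joint arm with a two-finger parallel gripper is mounted at the origin on the work surface. World frame = base frame: x ahead of the robot, y to its left, z up, the work surface at z = 0. Lengths are in m, angles in rad, forces in N, time in s.
With the tool pointing down it reaches from about 0.35 to 0.95 m from the base axis. Payload 17.4 kg.
Tool frame: the origin (TCP) lies at the very end of the fingers, on their centre line; the grasp point (between the pads) lies r.grasp_offset behind it (r.grasp_offset is the distance from the TCP to the grasp point, in m); z points along the fingers, x is the direction in which the jaws open and shut, and the axes are right-handed (so a half turn about z gives the same grasp; the last joint's range is limited). The gripper opens to 93 mm and grips with 3 to 60 N. Pads are 15 mm wide; open, the fingers measure 128 mm over their backs; the gripper's body (75 mm by 188 mm) begins 65 mm behind the grasp point.
Start: joints at [-1.167, 0.116, 1.442, -0, 1.584, -0.038], TCP at [0.289, -0.61, 0.186] pointing down, gripper open.
Joint ranges: [-2.83, 2.83], [-0.83, 2.19], [0.07, 2.5], [-1.14, 4.28], [0.01, 3], [-2.97, 2.97]. Speed limits (rad/s): [1.89, 1.89, 2.22, 3.14, 3.14, 3.14].

INTERFACE

Orientations are given as a rotation vector (axis times angle).
In Python, from plant import r gives the robot as it stands. The module is installed in compiled form; this text tells all that it offers.
- The arm moves only by the tool carry_out, never from a script. Its argument "commands" is a list of rows, each a list of 2 entries, a list of its own where there are three numbers: the shift along the tool's x, y, z in cm, then the turn about the tool's z in degrees. A call has 1 to 20 rows; each row shifts and turns the commanded pose from where the row before left it, along the tool's axes as they then stand; what a row does not reach is not made up. A row lasts 1/8 s, in which the tool goes at most 62.5 mm and 10.7 degrees, less where a joint would pass 70% of its speed; a pose out of reach is approached as far as the arm can. A call with a gripper value outside its range is refused whole. "gripper" is the opening, from -1 (shut) to 1 (fully open), set as the call begins (left out, the last holds). The fingers move at their own pace and stop on an object; the grip force is fixed at half the most. Time passes only in rows, so rows that do not move let the fingers close. It gives the time, the measured TCP pose, the force and the opening at its end, in the units of the state.
- r.state(): the state, without advancing time (a new reading comes with each control period).
- r.snapshot(name): name is "scene" or "side" or "wrist"; returns the picture (480x640x3 uint8, blue, green, red); there is no depth.
- r.camera_params(name): a dict with "camera_matrix" (3x3 intrinsics, pixels), "k1" (the pictures are not rectified: a ray, as slopes to the right and down, at radius r is drawn at 1 + k1 r^2 times it, then the intrinsics apply), "pose" (4x4, takes a point from camera to world coordinates). Camera axes: x right, y up, looking along -z (the intrinsics and any distortion apply to the point x, -y, -z); pixel columns grow to the right and rows downward; lengths in m; the calibration is good to about 2 mm. A picture is of the moment at which its call begins: read the wrist's pose just before it. camera_params takes no time and is no camera call; for the wrist camera it gives the pose at the moment of the call.
- r.close_job(): hands the job in, once; it reports no verdict.
Trained networks look in the newest picture that a camera, given by its name, has taken for a name from the list of things; names that differ only in an ending like _2 or _b are one class to them, and where a whole thing is asked for, a point or a joint stands for the part that bears it (a point fixed in the world has none). Each returns a list of dicts, best first, with "confidence" (0 to 1); they miss things now and then, are a little off and sometimes report something else, mostly with a low value. They report only what shows in the picture. A call takes as long as a camera call. They do not tell look-alikes from the thing itself.
- r.look_for(name, camera): "xy" ([column, row] in pixels, amid what is visible of it).
- r.tip_of(name, camera): "xy" ([column, row] in pixels: a listed point, or the origin of a listed thing).
The state is a dict: "t": time; "joint_positions": joint angles; "joint_vel": joint speeds; "joint_efforts": joint torques, N m; "tool_pos": TCP position; "eef_rot": TCP orientation; "ft_force": force on the tool from outside, world axes, zero at the start; "ft_torque": the same for the moment, N m; "finger_gap": opening from 0.0 (shut) to 1.0 (fully open).
Only numpy, scipy, OpenCV 4.12 (cv2) and the standard library are available. Lean on these libraries where they do the work, as an engineer would, in place of code of your own. Each camera call takes 0.05 s, during which the arm holds its last target.

## Working session

There is one attempt and no reset: what is moved stays moved. The work goes in short steps, Python scripts to look and compute and a tool call to move; the robot and the scene stay as the last step left them, time stands still between calls to the robot, and variables do not carry over. Pictures are saved under pics/ and viewed, and the job is handed in when it is done.

Besides the shell and the picture viewer there is one more tool, called after ">>>" as name(argument=value, ...), one argument or row to a line, values as JSON. carry_out: Moves the arm, as the interface text tells. Its arguments: {"type":"object","properties":{"commands":{"type":"array","items":{"type":"array"}},"gripper":{"type":"number"}},"required":["commands"]}

```bash
mkdir -p pics
cat > h.py <<'E'
import numpy as np,cv2
from plant import r
from scipy.spatial.transform import Rotation as R
def snap(c,n):
    im=r.snapshot(c); cv2.imwrite(f'pics/{n}.png',im); return im
def ray(c,xy,P=None):
    P=P or r.camera_params(c); K=np.array(P["camera_matrix"]);k=P["k1"]
    d=np.array([[k,0,0,0]],float)[0]
    s=cv2.undistortPoints(np.array([[xy]],float),K,d)[0,0]
    T=np.array(P["pose"]); v=T[:3,:3]@np.array([s[0],-s[1],-1]); return T[:3,3],v/np.linalg.norm(v)
def atz(c,xy,z,P=None):
    o,v=ray(c,xy,P); return o+v*(z-o[2])/v[2]
def proj(c,p,P=None):
    P=P or r.camera_params(c); T=np.array(P["pose"]);q=T[:3,:3].T@(np.array(p)-T[:3,3])
    s=np.array([q[0],-q[1]])/-q[2]; s=s*(1+P["k1"]*(s@s)); K=np.array(P["camera_matrix"]); return (K@[s[0],s[1],1])[:2]
def tri(obs):
    A=np.zeros((3,3));b=np.zeros(3)
    for c,xy in obs:
        o,v=ray(c,xy);M=np.eye(3)-np.outer(v,v);A+=M;b+=M@o
    return np.linalg.solve(A,b)
E
python3 - <<'E'
from h import *
for c in ("scene","side"):
    snap(c,c+"0")
    for n in ["doorway_left","doorway_right","bar_mid","chute_edge","tray","cassette_mid","disc_mid","returns"]:
        print(c,n,[(np.round(d["xy"]),round(d["confidence"],2)) for d in r.tip_of(n,c)[:3]])
print(r.state()["t"],r.grasp_offset,r.state()["eef_rot"],r.state()["finger_gap"])
E
```

```text
scene doorway_left [(array([319., 264.]), 0.86), (array([309., 241.]), 0.33)]
scene doorway_right [(array([309., 241.]), 0.83)]
scene bar_mid [(array([310., 232.]), 0.79)]
scene chute_edge [(array([310., 248.]), 0.73), (array([252., 281.]), 0.6)]
scene tray [(array([255., 281.]), 0.56), (array([328., 222.]), 0.35)]
scene cassette_mid [(array([350., 250.]), 0.95), (array([309., 372.]), 0.88), (array([419., 291.]), 0.66)]
scene disc_mid [(array([336., 230.]), 0.53)]
scene returns [(array([315., 271.]), 0.68), (array([317., 261.]), 0.57)]
side doorway_left []
side doorway_right [(array([324., 234.]), 0.68), (array([388., 346.]), 0.41)]
side bar_mid []
side chute_edge [(array([329., 225.]), 0.56)]
side tray [(array([375., 240.]), 0.92)]
side cassette_mid [(array([239., 255.]), 0.76), (array([238., 228.]), 0.69)]
side disc_mid [(array([326., 224.]), 0.34)]
side returns [(array([320., 249.]), 0.78)]
0.9 0.0188 [ 2.65418368e+00 -1.68072865e+00  2.59145977e-05] 1.0000625546139565
```

View pics/scene0.png

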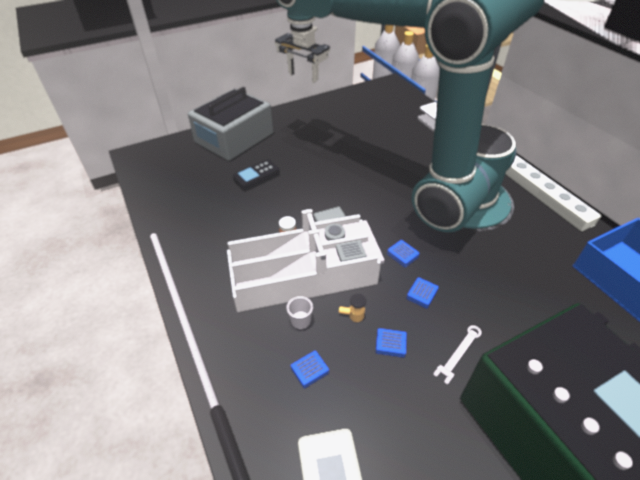

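View pics/side0.png

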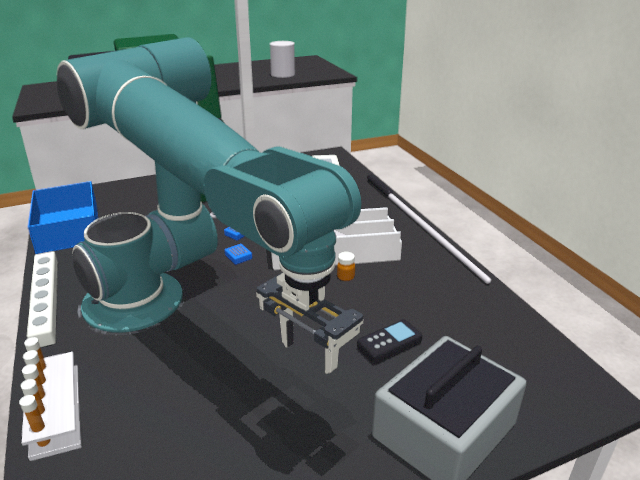

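Run:
```python
import cv2
a=cv2.imread('pics/scene0.png')[200:320,230:390];cv2.imwrite('pics/c1.png',cv2.resize(a,(800,600),interpolation=2))
a=cv2.imread('pics/side0.png')[180:300,240:400] ;cv2.imwrite('pics/c2.png',cv2.resize(a,(800,600),interpolation=2))
```

```text
(no output)
```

View pics/c1.png

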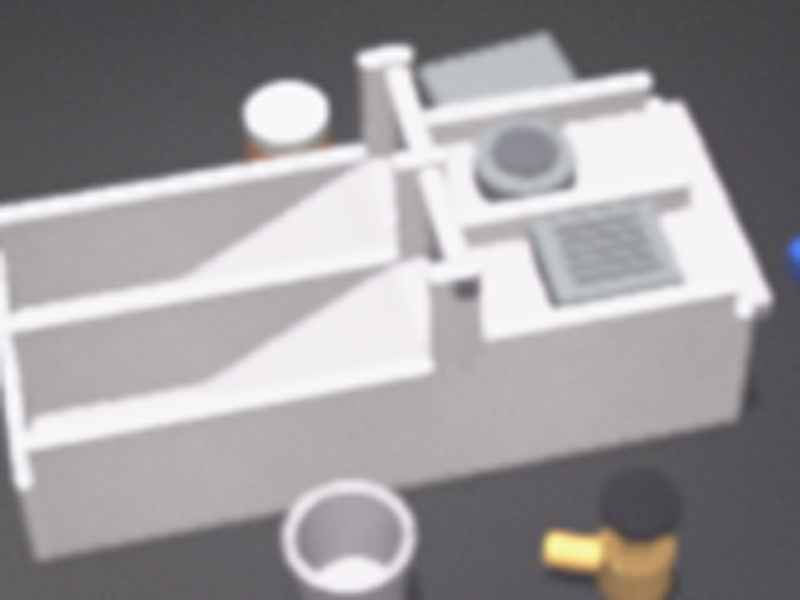

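View pics/c2.png

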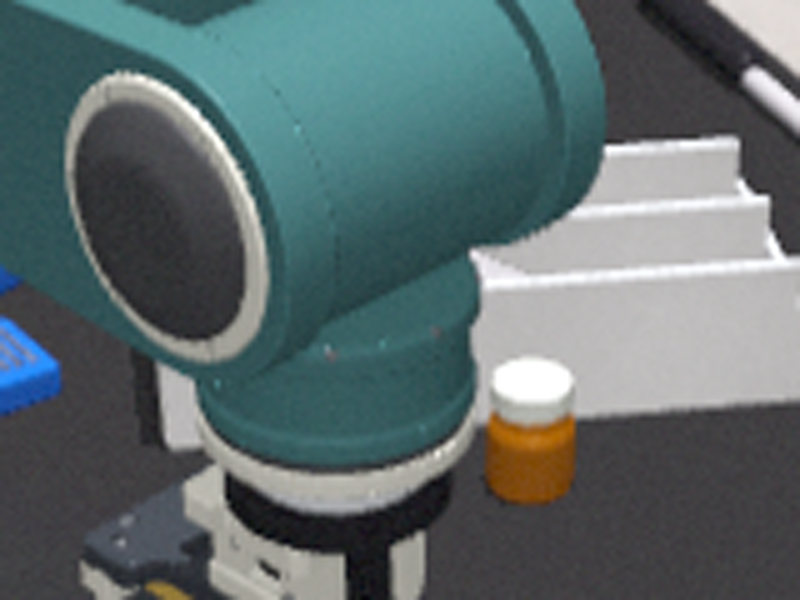

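The scene picture shows the unit at about (305,262), with the chute to the left and the feeding end to the right. Lookalike candidates for the cassette:
- the grey barred block in the near (left) lane at (351,250)
- blue blocks at (404,252), (423,291), (391,342) and (310,369)
- the disc at (335,231)

The grey one at (351,250) fits the description, and the close crop confirms it. It lies in the left lane, on the valve and cup side.

Run:
```python
from h import *
from scipy.optimize import least_squares
P=r.camera_params("scene")
M=[(-165,-86,90),(-165,86,90),(-145,0,112),(-145,-78,112),(-145,78,112),(4,78,165),(4,-78,165),(4,0,165)]
C=[(685,103),(768,298),(690,185),(650,78),(752,290),(453,270),(386,55),(420,158)]
M=np.array(M)/1000;C=np.array(C)/5+[230,200]-0.4
def W(p,m): c,s=np.cos(p[2]),np.sin(p[2]); return np.array([p[0]+c*m[0]-s*m[1],p[1]+s*m[0]+c*m[1],m[2]])
f=lambda p:np.concatenate([proj("scene",W(p,m),P)-c for m,c in zip(M,C)])
a=atz("scene",C[7],.165,P); b=atz("scene",C[2],.112,P); print(a,b)
y0=np.arctan2(*(a-b)[1::-1])
s=least_squares(f,[a[0],a[1],y0],loss='soft_l1');print(s.x,np.degrees(s.x[2]));print(np.round(s.fun.reshape(-1,2),1))
K=np.array([(530,215),(645,200),(683,278),(558,303)])/5+[230,200]-.4
q=np.array([atz("scene",k,.112,P) for k in K]);print(q,q.mean(0))
c,sn=np.cos(s.x[2]),np.sin(s.x[2])
Q=(q[:,:2]-s.x[:2])@np.array([[c,-sn],[sn,c]]);print(np.round(Q*1000,1),Q.mean(0))
S=r.state();Rm=R.from_rotvec(S["eef_rot"]).as_matrix();print(Rm,S["tool_pos"],np.round(S["joint_positions"],3))
np.save("pose.npy",s.x)
```

```text
[0.57886166 0.0436007  0.165     ] [0.4380445  0.08270934 0.112     ]
[ 0.57538936  0.04404242 -0.2576514 ] -14.762337537880018
[[-1.2 -1.4]
 [ 1.7  4.7]
 [ 0.6 -0.8]
 [ 0.3  1. ]
 [-2.7 -0.3]
 [ 0.  -0. ]
 [ 0.3  0.1]
 [-0.2 -0.1]]
[[0.52396874 0.0617716  0.112     ]
 [0.46488782 0.08088015 0.112     ]
 [0.47615008 0.13709316 0.112     ]
 [0.5410602  0.12177117 0.112     ]] [0.50151671 0.10037902 0.112     ]
[[ -54.2    4. ]
 [-116.2    7.5]
 [-119.7   64.7]
 [ -53.    66.4]] [-0.08578934  0.03565349]
[[ 4.27562203e-01 -9.03985931e-01  8.43715498e-06]
 [-9.03985930e-01 -4.27562203e-01 -1.75134971e-05]
 [ 1.94393635e-05 -1.38960004e-07 -1.00000000e+00]] [ 0.28860395 -0.61019404  0.18633947] [-1.167  0.116  1.442  0.     1.584 -0.038]
```

Run:
```python
from h import *
p=np.load("pose.npy");S=r.state();Rm=R.from_rotvec(S["eef_rot"]).as_matrix()
T=Rm@R.from_euler('z',40.1,degrees=True).as_matrix();print(np.round(T,3))
c,s=np.cos(p[2]),np.sin(p[2])
for lx,z in((-150,.25),):
  m=np.array([lx,38])/1000; w=np.array([p[0]+c*m[0]-s*m[1],p[1]+s*m[0]+c*m[1],z]);d=w-S["tool_pos"];print(w,100*T.T@d)
```

```text
[[-0.255 -0.967  0.   ]
 [-0.967  0.255 -0.   ]
 [ 0.    -0.    -1.   ]]
[0.44002349 0.11900961 0.25      ] [-74.36986697   3.97071274  -6.36720215]
```

>>> carry_out(
  commands=[
    [[0,0,-1.6],10],
    [[0,0,-1.6],10],
    [[0,0,-1.6],10],
    [[0,0,-1.6],10],
    [[-5,0.3,0],0],
    [[-5,0.3,0],0],
    [[-5,0.3,0],0],
    [[-5,0.3,0],0],
    [[-5,0.3,0],0],
    [[-5,0.3,0],0],
    [[-5,0.3,0],0],
    [[-5,0.3,0],0],
    [[-5,0.3,0],0],
    [[-5,0.3,0],0],
    [[-5,0.3,0],0],
    [[-5,0.3,0],0],
    [[-5,0.3,0],0],
    [[-5,0.1,0],0],
    [[-4.4,0,0],0],
    [[0,0,0],0],
  ],
  gripper=-1,
)

```text
t: 3.4
tool_pos: [0.4386, 0.1218, 0.25]
eef_rot: [1.923, -2.483, -0.001]
ft_force: [-0.5, 0.4, -0.6]
finger_gap: 0.006
```

Run:
```python
from h import *
import json
S=r.state();print(S["t"],S["tool_pos"],np.round(R.from_rotvec(S["eef_rot"]).as_matrix(),3),S["finger_gap"],S["ft_force"])
P=r.camera_params("wrist");snap("wrist","w1");print(np.round(P["pose"],3),P["camera_matrix"])
snap("side","s1");snap("scene","sc1")
for n in ["cassette_mid","doorway_left","bar_mid","disc_mid"]:
  for cam in("wrist","side"):
    print(n,cam,[(np.round(d["xy"]),round(d["confidence"],2)) for d in r.tip_of(n,cam)[:3]])
```

```text
3.4 [0.43856011 0.12180916 0.24998619] [[-0.25  -0.968 -0.001]
 [-0.968  0.25   0.   ]
 [ 0.     0.001 -1.   ]] 0.006033412245291714 [-0.46532547  0.43665713 -0.6128685 ]
[[-0.25   0.939  0.237  0.503]
 [-0.968 -0.242 -0.061  0.105]
 [ 0.    -0.245  0.97   0.448]
 [ 0.     0.     0.     1.   ]] [[429.4224294    0.         316.57905783]
 [  0.         429.4224294  234.16772228]
 [  0.           0.           1.        ]]
cassette_mid wrist [(array([353., 288.]), 0.88), (array([326., 126.]), 0.82), (array([ 93., 163.]), 0.75)]
cassette_mid side [(array([239., 253.]), 0.89), (array([239., 226.]), 0.72), (array([334., 207.]), 0.68)]
doorway_left wrist [(array([320.,   9.]), 0.67)]
doorway_left side [(array([319., 221.]), 0.71)]
bar_mid wrist []
bar_mid side [(array([320., 209.]), 0.89)]
disc_mid wrist [(array([426.,  95.]), 0.95)]
disc_mid side [(array([302., 230.]), 0.75)]
```

View pics/w1.png

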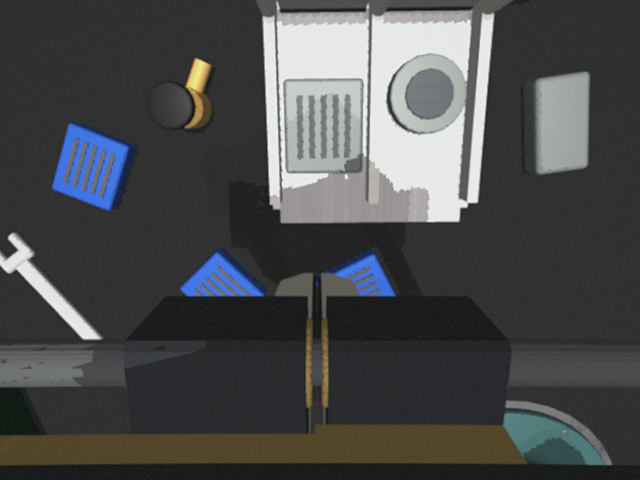

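View pics/s1.png

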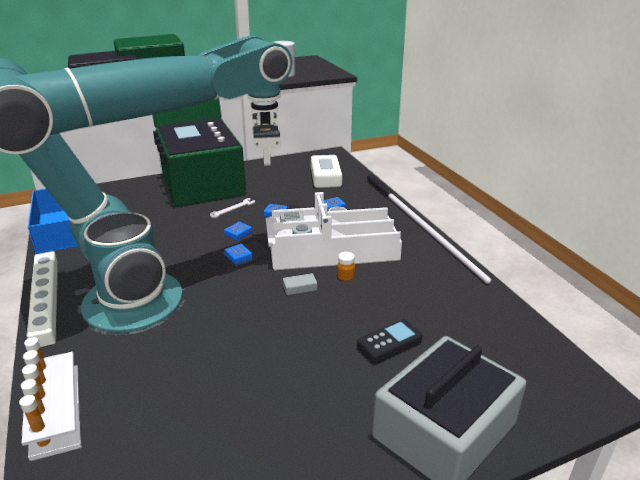

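Run:
```python
import cv2
a=cv2.imread('pics/w1.png')[0:240,240:510];cv2.imwrite('pics/c3.png',cv2.resize(a,(675,600),interpolation=2))
```

```text
(no output)
```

View pics/c3.png

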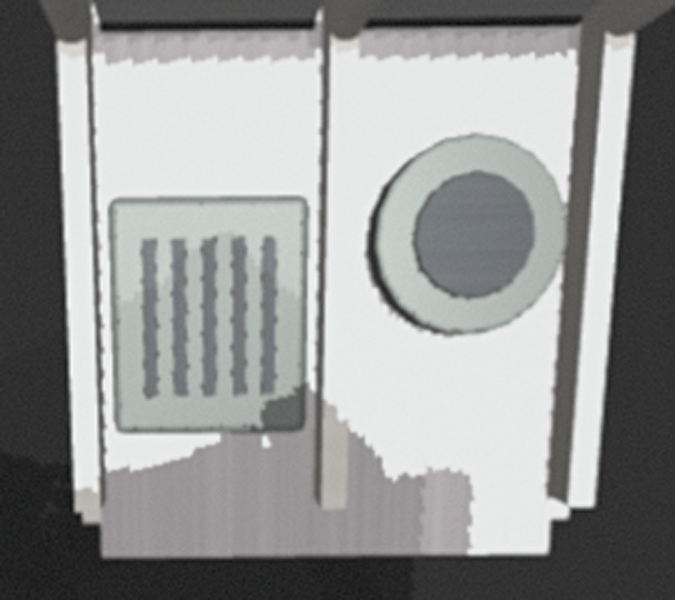

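Run:
```python
from h import *
from scipy.optimize import least_squares
PW=r.camera_params("wrist");PS=r.camera_params("scene")
MW=np.array([(-145,0,112),(-145,-78,112),(-145,78,112),(-10,78,112),(-10,0,112),(-10,-78,112)])/1000
CW=np.array([(334,508),(582,507),(88,508),(72,42),(344,45),(620,42)])/2.5+[240,0]-.3
MS=np.array([(-145,0,112),(-145,-78,112),(4,78,165),(4,-78,165),(4,0,165)])/1000
CS=np.array([(690,185),(650,78),(453,270),(386,55),(420,158)])/5+[230,200]-.4
def W(p,m): c,s=np.cos(p[2]),np.sin(p[2]); return np.array([p[0]+c*m[0]-s*m[1],p[1]+s*m[0]+c*m[1],m[2]])
fw=lambda p:np.concatenate([proj("wrist",W(p,m),PW)-c for m,c in zip(MW,CW)])
fs=lambda p:np.concatenate([proj("scene",W(p,m),PS)-c for m,c in zip(MS,CS)])
p0=np.load("pose.npy")
for f in(fw,fs): s=least_squares(f,p0);print(s.x,np.degrees(s.x[2]),np.round(s.fun,1))
p=least_squares(fw,p0).x;np.save("pose.npy",p)
K=np.array([(110,198),(306,198),(306,432),(117,432)])/2.5+[240,0]-.3
q=np.array([atz("wrist",k,.112,PW) for k in K])
c,sn=np.cos(p[2]),np.sin(p[2]);A=np.array([[c,-sn],[sn,c]])
print(np.round(1000*(q[:,:2]-p[:2])@A,1))
S=r.state();print("tcp local",1000*(S["tool_pos"][:2]-p[:2])@A, S["tool_pos"])
T=R.from_rotvec(S["eef_rot"]).as_matrix();print("tool yaw err deg",np.degrees(np.arctan2(T[1,0],T[0,0]))-(np.degrees(p[2])-90))
# finger tip check
print(proj("wrist",S["tool_pos"],PW), proj("wrist",S["tool_pos"]+T@[0,-.0075,0],PW))
```

```text
[ 0.57436387  0.0376445  -0.25124932] -14.395525579672254 [-0.4  0.7 -0.9  0.5 -0.4  1.2  0.2  0.6  0.9 -1.3  0.4 -1.3]
[ 0.5757642   0.04394927 -0.25410067] -14.558895745033556 [ 0.4 -0.9 -0.   0.9 -0.  -0.   0.1  0.1 -0.4 -0.1]
[[ -51.4   68.4]
 [ -51.8   10.5]
 [-120.4    9. ]
 [-120.1   67.9]]
tcp local [-151.85321228   45.29151013] [0.43853857 0.11926684 0.25045757]
tool yaw err deg -0.32950403144462825
[315.34109432 268.0372705 ] [315.33620117 253.18151595]
```

Run:
```python
from h import *
print(r.state()["tool_pos"],r.state()["joint_vel"]);P=r.camera_params("wrist");im=snap("wrist","w2");print(np.round(P["pose"],4))
a=im[0:240,240:510];cv2.imwrite('pics/c4.png',cv2.resize(a,(675,600),interpolation=2))
```

```text
[0.43853857 0.11926684 0.25045757] [ 0.00454824  0.00313743 -0.00194311 -0.00075317  0.00096652  0.00224783]
[[-2.538e-01  9.381e-01  2.358e-01  5.028e-01]
 [-9.673e-01 -2.462e-01 -6.160e-02  1.018e-01]
 [ 3.000e-04 -2.437e-01  9.699e-01  4.481e-01]
 [ 0.000e+00  0.000e+00  0.000e+00  1.000e+00]]
```

View pics/c4.png

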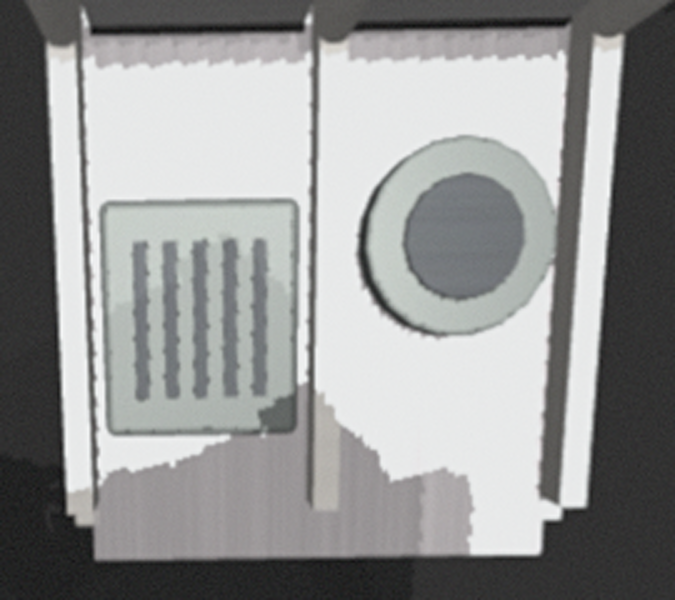

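Run:
```python
from h import *
from scipy.optimize import least_squares
PW=r.camera_params("wrist")
MW=np.array([(-145,0,112),(-145,-78,112),(-145,78,112),(-10,78,112),(-10,0,112),(-10,-78,112)])/1000
CW=np.array([(325,510),(574,508),(80,510),(62,44),(333,47),(609,42)])/2.5+[240,0]-.3
def W(p,m): c,s=np.cos(p[2]),np.sin(p[2]); return np.array([p[0]+c*m[0]-s*m[1],p[1]+s*m[0]+c*m[1],m[2]])
fw=lambda p:np.concatenate([proj("wrist",W(p,m),PW)-c for m,c in zip(MW,CW)])
s=least_squares(fw,np.load("pose.npy"));p=s.x;print(p,np.degrees(p[2]),np.round(s.fun,1))
K=np.array([(100,202),(298,200),(297,433),(109,435)])/2.5+[240,0]-.3
q=np.array([atz("wrist",k,.112,PW) for k in K])
for p in (p,np.array([.5757,.0439,-.2541]),np.array([.575,.042,-.2545])):
  c,sn=np.cos(p[2]),np.sin(p[2]);A=np.array([[c,-sn],[sn,c]])
  S=r.state();T=R.from_rotvec(S["eef_rot"]).as_matrix()
  print(np.round(1000*(q[:,:2]-p[:2])@A,1));print("tcp local",1000*(S["tool_pos"][:2]-p[:2])@A,"yaw err",np.degrees(np.arctan2(T[1,0],T[0,0]))-(np.degrees(p[2])-90))
np.save("pose.npy",p)
```

```text
[ 0.57473687  0.04083403 -0.24810128] -14.215156302069051 [-0.2  0.4 -1.   0.3 -0.5  1.2  0.   0.8  1.  -1.4  0.5 -1. ]
[[ -51.9   68.4]
 [ -51.9   10. ]
 [-120.3    9.1]
 [-120.4   67.7]]
tcp local [-151.31319453   42.6709001 ] yaw err -0.5005109539414576
[[ -52.5   64.9]
 [ -52.1    6.4]
 [-120.5    5.2]
 [-121.    63.8]]
tcp local [-151.7279402    38.55282103] yaw err -0.1568096817362914
[[ -52.3   66.9]
 [ -51.9    8.4]
 [-120.3    7.2]
 [-120.8   65.7]]
tcp local [-151.54424362   40.50715952] yaw err -0.13389136993104955
```

>>> carry_out(
  commands=[
    [[0.2,0,0],0],
    [[0,0,3.2],0],
    [[0,0,4],0],
    [[0,0,4],0],
    [[0,0,3],0],
    [[0,0,1],0],
    [[0,0,0],0],
    [[0,0,0],0],
  ],
)

```text
t: 5.0
tool_pos: [0.4387, 0.1178, 0.0998]
eef_rot: [-1.918, 2.486, -0.001]
ft_force: [-0.1, 0.1, 0.4]
finger_gap: 0.002
```

Run:
```python
from h import *
p=np.load("pose.npy");c,sn=np.cos(p[2]),np.sin(p[2]);A=np.array([[c,-sn],[sn,c]])
S=r.state();print(S["t"],S["tool_pos"],1000*(S["tool_pos"][:2]-p[:2])@A,S["ft_force"])
w=snap("wrist","w3");a=snap("scene","sc3")[150:330,240:480];b=snap("side","s3")[130:280,220:420]
cv2.imwrite('pics/c5.png',cv2.resize(a,(800,600),interpolation=2));cv2.imwrite('pics/c6.png',cv2.resize(b,(800,600),interpolation=2))
```

```text
5.0 [0.43866498 0.11781484 0.09979131] [-151.03083471   39.04887068] [-0.10032483  0.12075555  0.37398114]
```

View pics/c5.png

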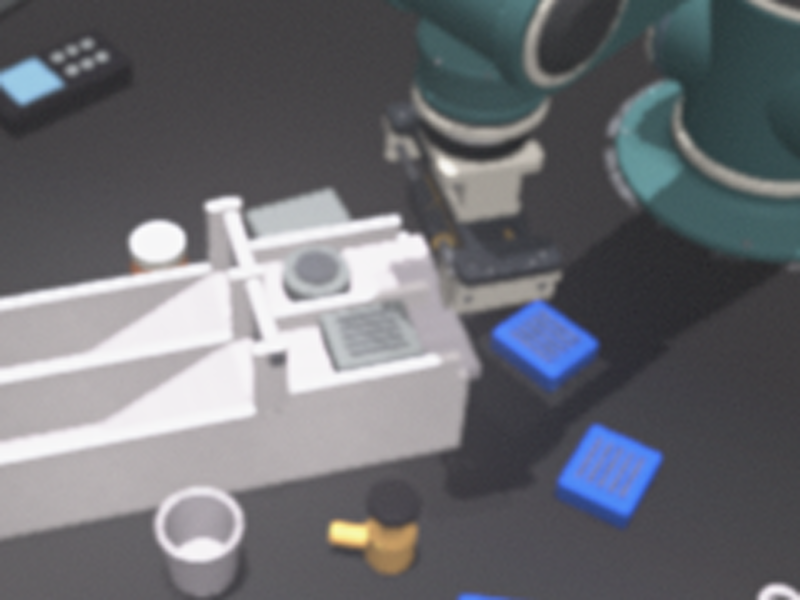

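View pics/c6.png

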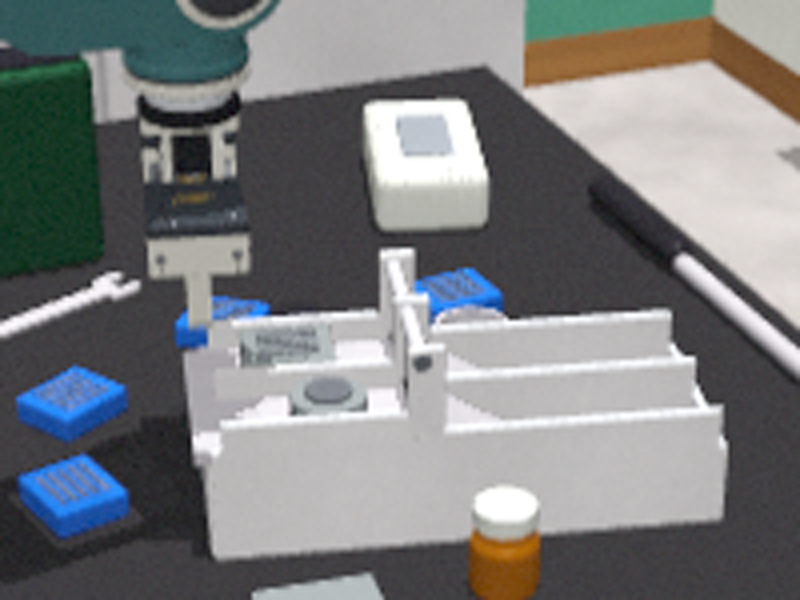

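View pics/w3.png

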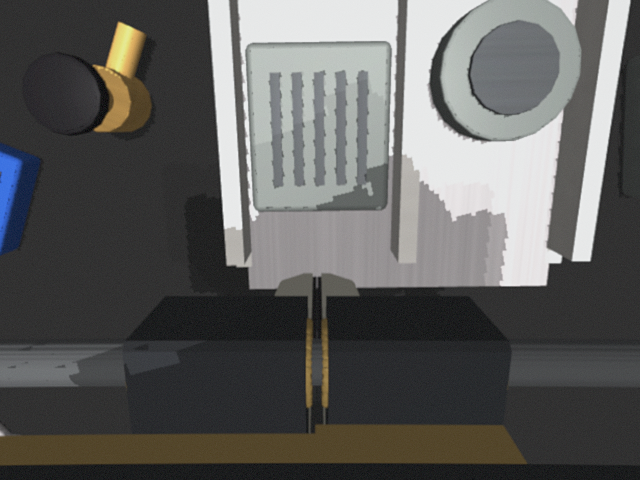

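Run:
```python
from h import *
S=r.state();T=R.from_rotvec(S["eef_rot"]).as_matrix();t=S["tool_pos"]
for h in(0,.0188,.04,.05,.06,.0838):
  print(h,[np.round((proj("side",t+T@[x,y,-h])-[220,130])*4) for x,y in((0,0),(0.017,-.0075),(.094,-.0375),(.03,-.0375))])
```

```text
0 [array([198., 362.]), array([209., 372.]), array([255., 421.]), array([249., 378.])]
0.0188 [array([197., 341.]), array([208., 351.]), array([254., 398.]), array([248., 356.])]
0.04 [array([195., 316.]), array([206., 326.]), array([253., 373.]), array([247., 331.])]
0.05 [array([195., 304.]), array([206., 314.]), array([253., 361.]), array([247., 320.])]
0.06 [array([194., 292.]), array([205., 302.]), array([252., 348.]), array([246., 308.])]
0.0838 [array([193., 264.]), array([204., 273.]), array([251., 319.]), array([245., 279.])]
```

The fingers are down in the lane, behind the cassette and centred on it: finger column about 317, cassette about 318 in the wrist view. I'll push most of the way now.

>>> carry_out(
  commands=[
    [[0,-1.2,0.2],0],
    [[0,-1,0],0],
    [[0,-1.2,0],0],
    [[0,-1.2,0],0],
    [[0,-1.2,0],0],
    [[0,-1.2,0],0],
    [[0,-1.2,0],0],
    [[0,-1.2,0],0],
    [[0,-1.2,0],0],
    [[0,-0.6,0],0],
    [[0,0,0],0],
    [[0,0,0],0],
  ],
)

```text
t: 6.65
tool_pos: [0.5462, 0.0894, 0.0964]
eef_rot: [1.919, -2.487, -0.0]
ft_force: [0.3, -0.4, -0.4]
finger_gap: 0.008
```

Run:
```python
from h import *
p=np.load("pose.npy");c,sn=np.cos(p[2]),np.sin(p[2]);A=np.array([[c,-sn],[sn,c]])
S=r.state();print(S["t"],S["tool_pos"],1000*(S["tool_pos"][:2]-p[:2])@A,S["ft_force"])
w=snap("wrist","w4");a=snap("scene","sc4")[180:300,230:390];b=snap("side","s4")[150:270,260:420]
cv2.imwrite('pics/c7.png',cv2.resize(a,(800,600),interpolation=2));cv2.imwrite('pics/c8.png',cv2.resize(b,(800,600),interpolation=2))
```

```text
6.65 [0.54616998 0.08938039 0.09637299] [-39.82994224  38.59594555] [ 0.2992862  -0.42720858 -0.43691947]
```

View pics/c7.png

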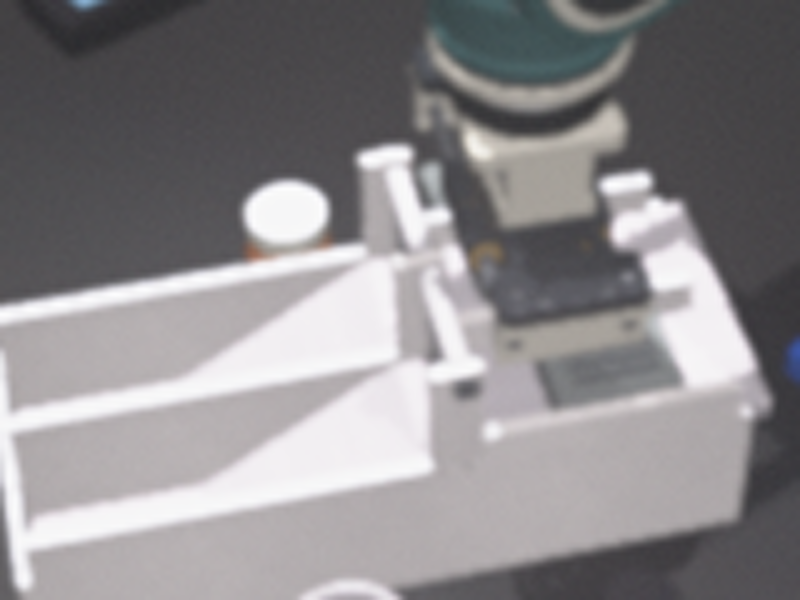

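View pics/c8.png

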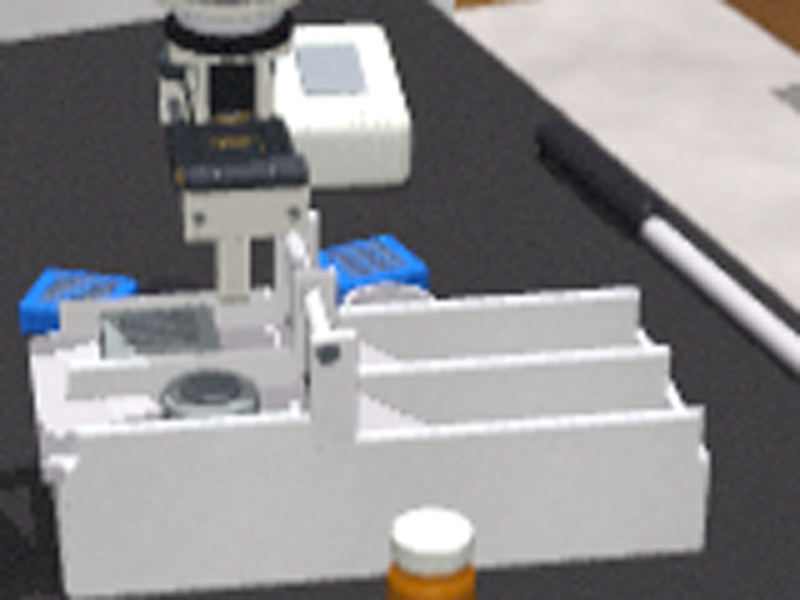

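View pics/w4.png

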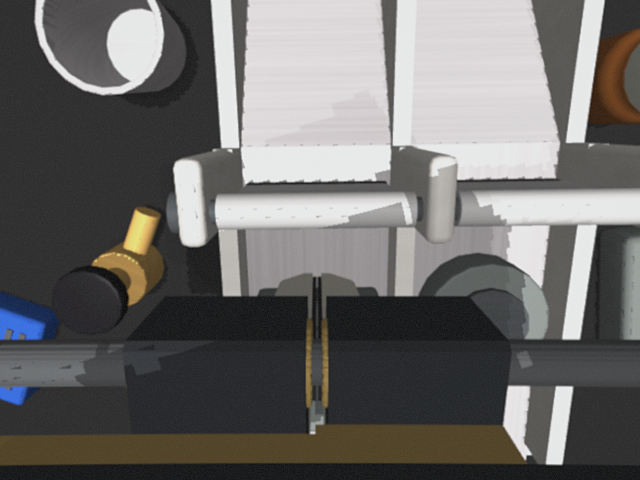

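The cassette did not move. The fingers seem to have passed over it, so I'll check where the fingertip really is.

Run:
```python
from h import *
t=np.array([.4385,.1205,.25])
for h in(0,.02,.03,.04,.0838): print(h,proj("side",t+[0,0,h]).round(1),proj("scene",t+[0,0,h]).round(1))
S=r.state();T=R.from_rotvec(S["eef_rot"]).as_matrix()
for h in(0,.02,.03,.04,.06): print(h,[proj("wrist",S["tool_pos"]+T@[x,-.0075,-h]).round() for x in(-.0175,.0175)])
for n in("s1","sc1"):
  u,v=proj("side" if n=="s1" else "scene",t).astype(int); a=cv2.imread(f'pics/{n}.png')[max(v-60,0):v+20,u-50:u+50]
  cv2.imwrite(f'pics/{n}c.png',cv2.resize(a,None,fx=5,fy=5,interpolation=2)); print(n,u,v)
a=np.hstack([cv2.imread('pics/s1c.png')[-400:,:395],cv2.imread('pics/sc1c.png')[-400:,:395]]);cv2.imwrite('pics/c9.png',a)
```

```text
0 [266.9 175.1] [380.  206.9]
0.02 [266.6 168.8] [380.8 200.6]
0.03 [266.4 165.6] [381.2 197.4]
0.04 [266.2 162.4] [381.6 194.1]
0.0838 [265.5 148.3] [383.5 179.3]
0 [array([279., 253.]), array([352., 253.])]
0.02 [array([275., 266.]), array([355., 266.])]
0.03 [array([273., 274.]), array([358., 274.])]
0.04 [array([270., 283.]), array([360., 283.])]
0.06 [array([264., 303.]), array([366., 303.])]
s1 266 175
sc1 380 206
```

View pics/c9.png

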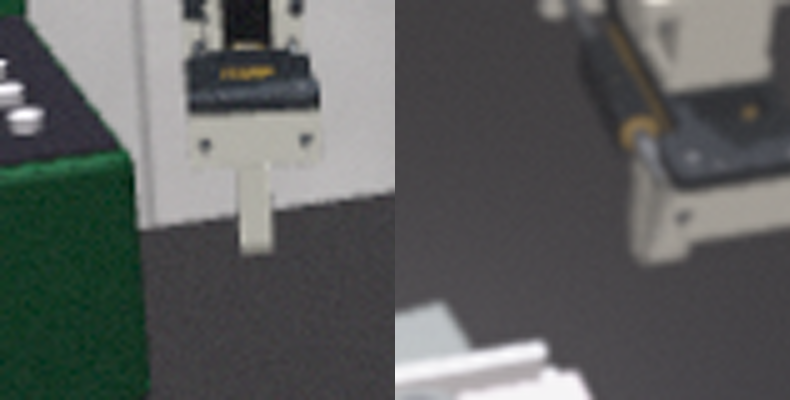

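Run:
```python
import cv2
a=cv2.imread('pics/w4.png')[200:320,220:420];cv2.imwrite('pics/c10.png',cv2.resize(a,(800,480),interpolation=2))
```

```text
(no output)
```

View pics/c10.png

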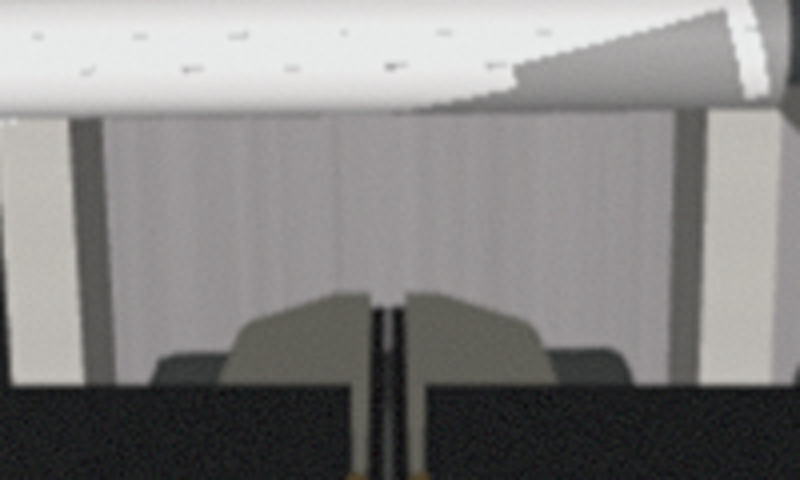

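Run:
```python
from h import *
t=np.array([.2886,-.6102,.18634]);x=np.array([.42756,-.90399,0])
for s in(-1,1):
  for h in(0,.01,.02,.03,.04): print(s,h,proj("side",t+x*s*.055+[0,0,h]).round(1))
a=cv2.imread('pics/side0.png')[270:390,240:400];cv2.imwrite('pics/c11.png',cv2.resize(a,(800,600),interpolation=2))
```

```text
-1 0 [287.  356.1]
-1 0.01 [286.9 352.2]
-1 0.02 [286.7 348.2]
-1 0.03 [286.5 344.1]
-1 0.04 [286.3 340. ]
1 0 [330.2 384.9]
1 0.01 [330.3 380.9]
1 0.02 [330.3 376.8]
1 0.03 [330.4 372.6]
1 0.04 [330.4 368.4]
```

View pics/c11.png

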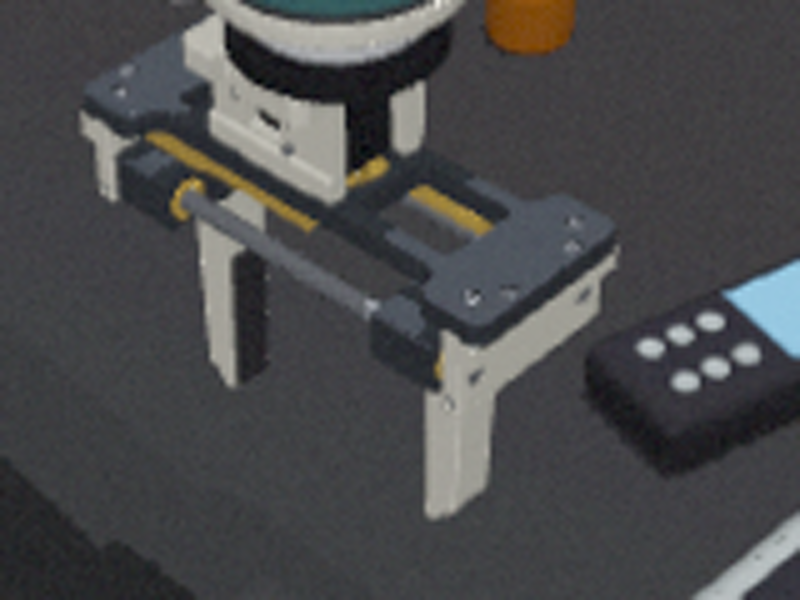

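Run:
```python
from h import *
S=r.state();print(S["t"],np.round(S["joint_positions"],3))
```

```text
6.8 [ 0.116 -0.111  1.816 -0.     1.437  1.943]
```

>>> carry_out(
  commands=[
    [[0,0,-3],0],
    [[0,2.5,-4],0],
    [[0,4,-4],-10],
    [[0,0,0],-10],
    [[0,0,0],-10],
    [[0,0,0],-10],
    [[0,0,0],-10],
    [[0,0,0],-10],
    [[0,0,0],-10],
    [[0,0,0],-10],
    [[0,0,0],-10],
    [[-4,0,0],0],
    [[0,0,0],0],
    [[0,0,0],0],
  ],
)

```text
t: 8.55
tool_pos: [0.445, 0.116, 0.2066]
eef_rot: [-3.116, 0.401, -0.001]
ft_force: [-0.7, 0.1, -0.5]
finger_gap: 0.005
```

Run:
```python
from h import *
p=np.load("pose.npy");c,sn=np.cos(p[2]),np.sin(p[2]);A=np.array([[c,-sn],[sn,c]])
S=r.state();T=R.from_rotvec(S["eef_rot"]).as_matrix();t=S["tool_pos"];print(S["t"],t,1000*(t[:2]-p[:2])@A,np.degrees(np.arctan2(T[1,0],T[0,0])))
b=snap("side","s5");u,v=proj("side",t).astype(int);print(u,v)
b=b[v-85:v+65,u-60:u+140];cv2.imwrite('pics/c12.png',cv2.resize(b,(800,600),interpolation=2))
f=lambda x,y,h:np.round((proj("side",t+T@[x,y,-h])-[u-60,v-85])*4)
for h in(0,.02,.03,.084,.11):print(h,f(-.0175,0,h),f(.0175,0,h),f(.0375,0,h),f(.0175,.0375,h))
```

```text
8.55 [0.44497651 0.11595893 0.20662911] [-144.45535519   38.84174443] -14.676544124866012
270 188
0 [217. 344.] [264. 342.] [291. 340.] [267. 364.]
0.02 [215. 320.] [263. 317.] [290. 316.] [266. 339.]
0.03 [215. 307.] [262. 305.] [290. 303.] [265. 326.]
0.084 [211. 239.] [259. 237.] [287. 235.] [262. 257.]
0.11 [209. 206.] [258. 203.] [286. 202.] [261. 223.]
```

View pics/c12.png

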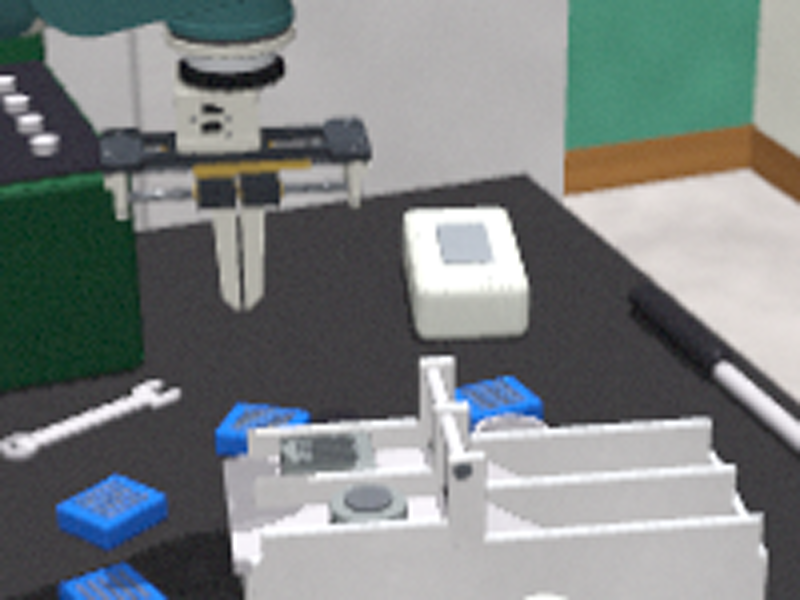

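This view explains it. The fingers end about 28 mm above the reported TCP: tip at (242,308) in the crop, against a predicted row of about 343. The cassette is untouched and still in its lane. I'll turn back and go 28 mm lower this time.

>>> carry_out(
  commands=[
    [[-0.8,0,0],10],
    [[0,0,0],10],
    [[0,0,0],10],
    [[0,0,0],10],
    [[0,0,0],10],
    [[0,0,0],10],
    [[0,0,0],10],
    [[0,0,0],10],
    [[0,0,0],10],
    [[0,0,3],0],
    [[0,0,4],0],
    [[0,0,3],0],
    [[0,0,2],0],
    [[0,0,1],0],
    [[0,0,0],0],
    [[0,0,0],0],
  ],
)

```text
t: 10.6
tool_pos: [0.4376, 0.1181, 0.0774]
eef_rot: [-1.919, 2.486, -0.001]
ft_force: [0.4, 0.0, -0.5]
finger_gap: 0.003
```

Run:
```python
from h import *
p=np.load("pose.npy");c,sn=np.cos(p[2]),np.sin(p[2]);A=np.array([[c,-sn],[sn,c]])
S=r.state();T=R.from_rotvec(S["eef_rot"]).as_matrix();t=S["tool_pos"];print(S["t"],t,1000*(t[:2]-p[:2])@A,np.degrees(np.arctan2(T[1,0],T[0,0])),S["ft_force"])
b=snap("side","s6")[150:270,230:390];cv2.imwrite('pics/c13.png',cv2.resize(b,(800,600),interpolation=2))
print((proj("side",t+[0,0,.028])-[230,150])*5)
```

```text
10.6 [0.43761102 0.11805198 0.07740456] [-152.11054978   39.01303325] -104.68629614721219 [ 0.37933193  0.03677104 -0.47715858]
[195.21949125 344.24847211]
```

View pics/c13.png

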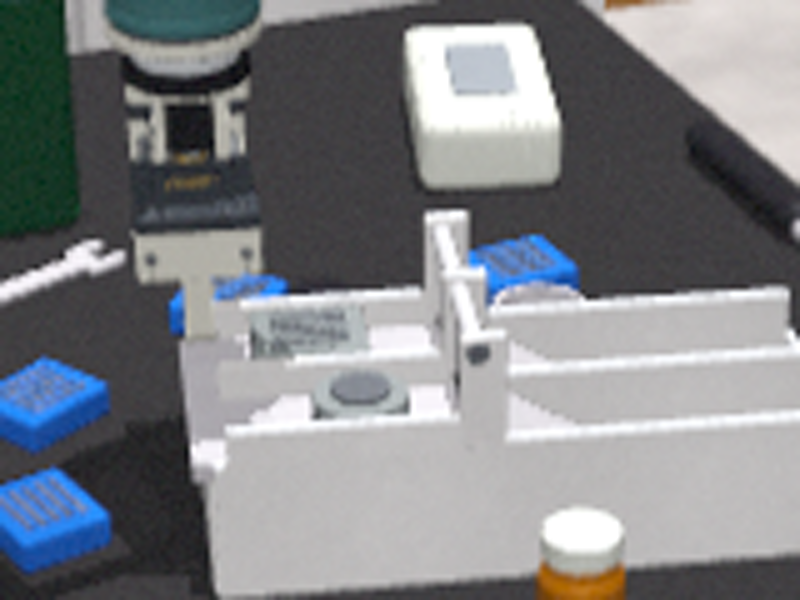

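>>> carry_out(
  commands=[
    [[0,0,0.4],0],
    [[0,0,0.3],0],
    [[0,-1,0],0],
    [[0,-1,0],0],
    [[0,-1,0],0],
    [[0,-1,0],0],
    [[0,-1,0],0],
    [[0,-0.5,0],0],
    [[0,0,0],0],
  ],
)

```text
t: 11.78
tool_pos: [0.4905, 0.1039, 0.0692]
eef_rot: [1.919, -2.487, -0.0]
ft_force: [-0.3, -1.1, 0.5]
finger_gap: 0.005
```

Run:
```python
from h import *
p=np.load("pose.npy");c,sn=np.cos(p[2]),np.sin(p[2]);A=np.array([[c,-sn],[sn,c]])
S=r.state();T=R.from_rotvec(S["eef_rot"]).as_matrix();t=S["tool_pos"];print(S["t"],t,1000*(t[:2]-p[:2])@A,S["ft_force"])
snap("wrist","w7");b=snap("side","s7")[150:270,230:390];cv2.imwrite('pics/c14.png',cv2.resize(b,(800,600),interpolation=2))
```

```text
11.775 [0.49047226 0.10390043 0.06921968] [-97.38919185  38.6257417 ] [-0.34576557 -1.07433158  0.46171478]
```

View pics/c14.png

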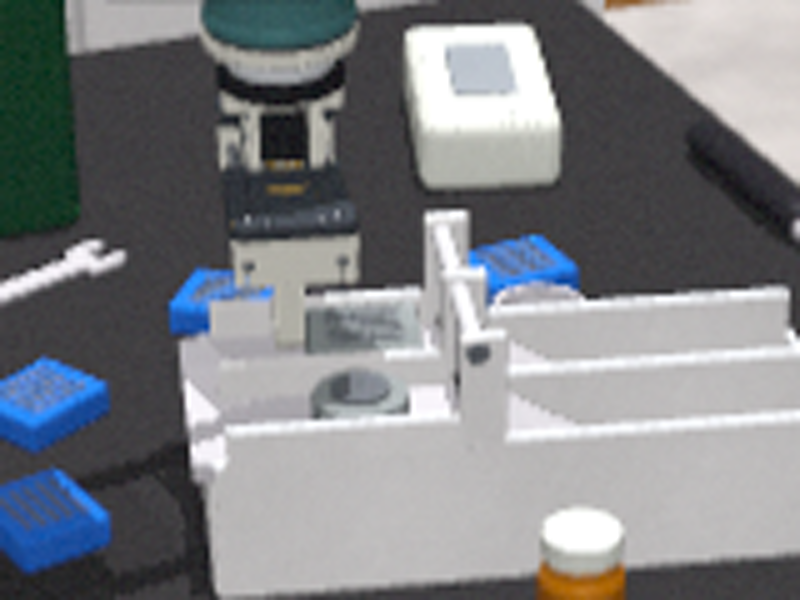

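View pics/w7.png

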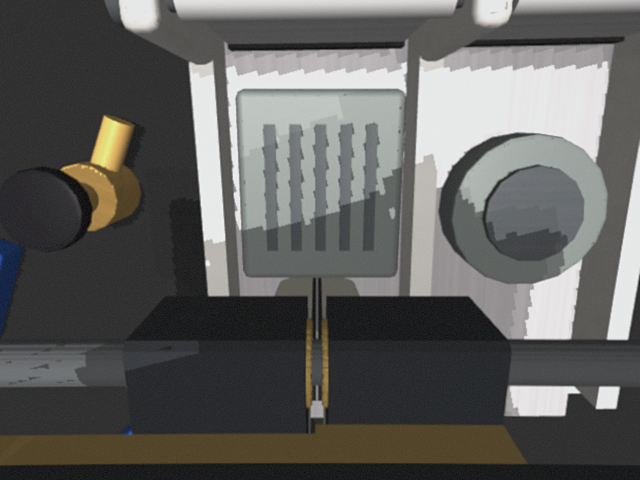

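The cassette is now moving with the fingers: in the wrist view it is centred at about (320,182), with the fingers on its rear face at row 277. Pushing on through the flap.

>>> carry_out(
  commands=[
    [[0,-1,0],0],
    [[0,-1,0],0],
    [[0,-1,0],0],
    [[0,-1,0],0],
    [[0,-1,0],0],
    [[0,-1,0],0],
    [[0,-1,0],0],
    [[0,-0.4,0],0],
    [[0,0,0],0],
  ],
)

```text
t: 13.0
tool_pos: [0.562, 0.0851, 0.0692]
eef_rot: [1.919, -2.487, 0.0]
ft_force: [0.2, 0.1, 0.9]
finger_gap: 0.006
```

Run:
```python
from h import *
p=np.load("pose.npy");c,sn=np.cos(p[2]),np.sin(p[2]);A=np.array([[c,-sn],[sn,c]])
S=r.state();T=R.from_rotvec(S["eef_rot"]).as_matrix();t=S["tool_pos"];print(S["t"],t,1000*(t[:2]-p[:2])@A,S["ft_force"])
snap("wrist","w8");b=snap("side","s8")[150:270,230:390];b2=snap("scene","sc8")[200:320,220:380]
cv2.imwrite('pics/c15.png',np.hstack([cv2.resize(b,(400,300),interpolation=2),cv2.resize(b2,(400,300),interpolation=2)]))
```

```text
13.0 [0.56200833 0.0851463  0.06921861] [-23.43577422  38.48572056] [0.24226029 0.12543864 0.87461314]
```

View pics/c15.png

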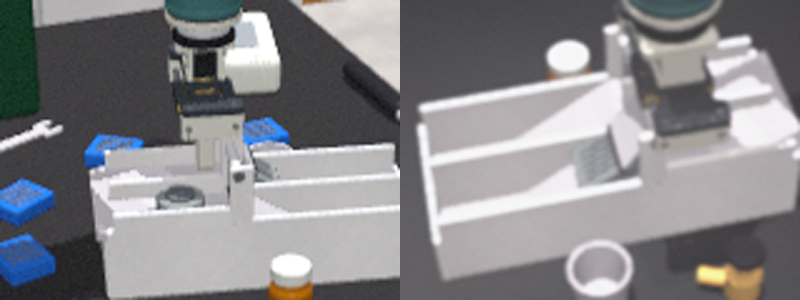

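View pics/w8.png

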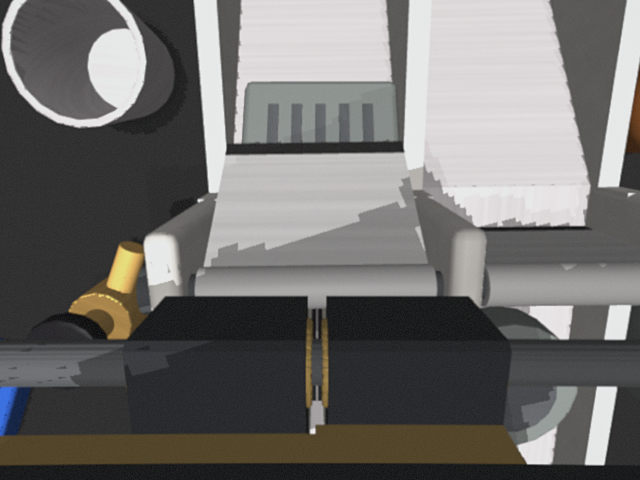

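The flap is open, resting on the cassette, which is halfway through (wrist view (320,110)). One short final push remains, keeping the fingers clear of the bar, and then a pause.

>>> carry_out(
  commands=[
    [[0,-0.5,0],0],
    [[0,-0.4,0],0],
    [[0,0,0],0],
    [[0,0,0],0],
    [[0,0,0],0],
    [[0,0,0],0],
  ],
)

```text
t: 13.9
tool_pos: [0.5705, 0.083, 0.0694]
eef_rot: [-1.919, 2.487, 0.0]
ft_force: [0.0, -0.1, 0.0]
finger_gap: 0.004
```

Run:
```python
from h import *
p=np.load("pose.npy");c,sn=np.cos(p[2]),np.sin(p[2]);A=np.array([[c,-sn],[sn,c]])
S=r.state();t=S["tool_pos"];print(S["t"],t,1000*(t[:2]-p[:2])@A,S["ft_force"])
b=snap("wrist","w9");b2=snap("scene","sc9")[200:320,220:380]
cv2.imwrite('pics/c16.png',np.hstack([cv2.resize(b,(400,300)),cv2.resize(b2,(400,300),interpolation=2)]))
```

```text
13.9 [0.57050529 0.08298144 0.069381  ] [-14.66748024  38.52979942] [ 0.00264744 -0.05625243  0.02650151]
```

View pics/c16.png

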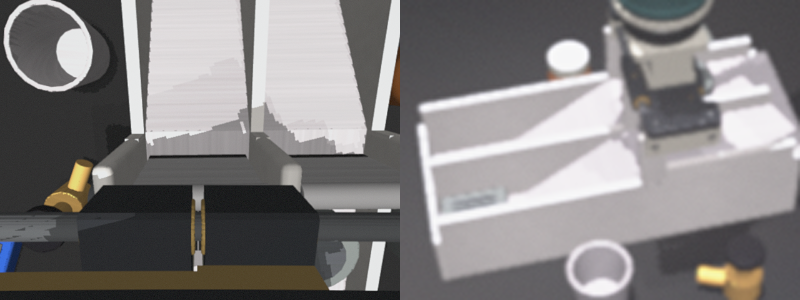

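The cassette has slid into the tray: in the scene crop it lies at about (475,198), by the end wall. I'll draw the fingers back out of the lane, then raise them.

>>> carry_out(
  commands=[
    [[0,2,0],0],
    [[0,3,0],0],
    [[0,3,0],0],
    [[0,3,0],0],
    [[0,3,0],0],
    [[0,2,0],0],
    [[0,0,-2],0],
    [[0,0,-4],0],
    [[0,0,-4],0],
    [[0,0,-4],0],
    [[0,0,-2],0],
    [[0,0,0],0],
    [[0,0,0],0],
    [[0,0,0],0],
    [[0,0,0],0],
  ],
)

```text
t: 15.88
tool_pos: [0.4156, 0.1235, 0.2286]
eef_rot: [1.919, -2.486, -0.001]
ft_force: [-0.9, -0.3, 0.2]
finger_gap: 0.004
```

Run:
```python
from h import *
S=r.state();print(S["t"],S["tool_pos"],S["ft_force"])
snap("wrist","w10");b=snap("side","s10")[150:270,250:410];b2=snap("scene","sc10")[200:320,220:380]
cv2.imwrite('pics/c17.png',np.hstack([cv2.resize(b,(400,300),interpolation=2),cv2.resize(b2,(400,300),interpolation=2)]))
```

```text
15.875 [0.41558316 0.12348086 0.22861139] [-0.87884432 -0.30361219  0.21889138]
```

View pics/c17.png

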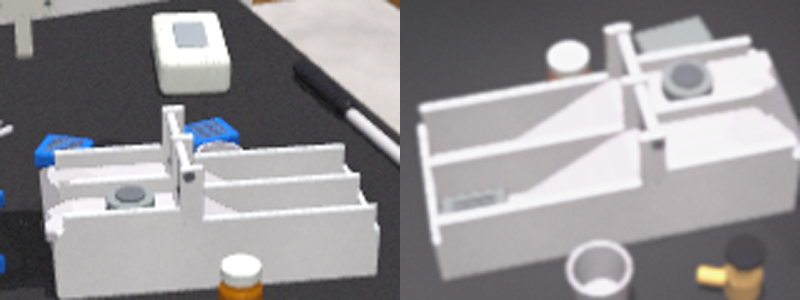

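View pics/w10.png

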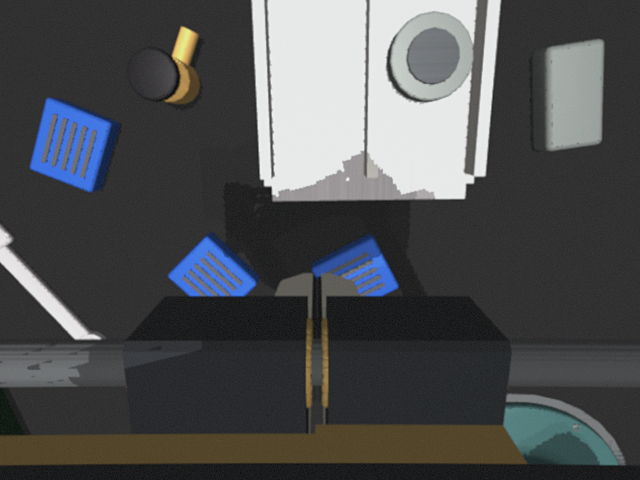

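Run:
```python
import cv2
a=cv2.imread('pics/sc10.png')[200:290,220:340];cv2.imwrite('pics/c18.png',cv2.resize(a,(800,600),interpolation=2))
```

```text
(no output)
```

View pics/c18.png

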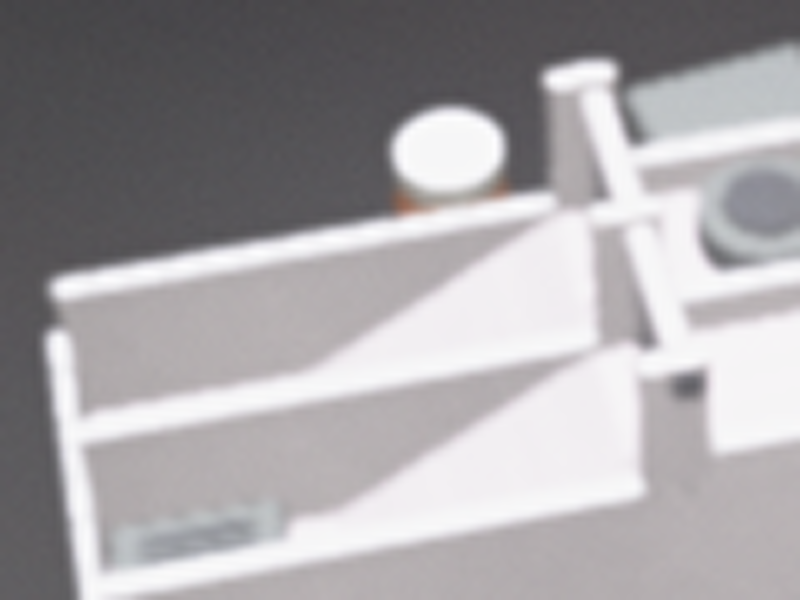

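The cassette lies flat in the left tray. Both flaps hang shut, as in the first picture, and the disc is in place.

```bash
python3 -c "
from plant import r
print(r.close_job(), r.state()['t'])"
```

```text
the job is handed in; nothing more can be done
the job is handed in; nothing more can be done
```

The grey cassette was pushed along the left lane and through its flap, and it slid down the chute into the catch tray. The fingers were then drawn back and raised clear, and the job was handed in at about 16 s of the 32 s allowed.

- **Final check:** the last pictures show the cassette lying in the left tray and both flaps hanging shut. The disc, blue look-alikes, valve, cup, jar and adapter appear where they were. I judged the left flap by comparing with the first picture, not from a measured angle.
- **First pass missed:** the fingers passed over the cassette without touching it. The side camera showed their real ends about 28 mm above the reported TCP, so I went that much lower and the second pass worked.
- **Disagreement in position:** the scene and wrist cameras placed the unit about 3 mm apart, so I used a value between the two.
- **Forces:** every force reading I took during the work stayed below about 1.2 N.

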